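Sweep loose pot lids into the catch tray

TASK

Sweep the three loose specimen-pot lids along the bench with the fingertips, through the open front of the steel catch tray, until each lies wholly inside it, flat on the tray's floor. Slide them steadily: do not pick up or lift a lid and do not flick it. Leave the closed pots and the stain bottle where they stand.

Things in the scene. Friction and masses are not known exactly. Their poses are not given: they have to be found in the camera images.
- tray: steel catch tray fixed to the bench: back wall, two side walls, open front; 104 mm deep, 198 wide, 30 high, walls 4 mm thick; floor a 0.6 mm sheet, no step to get over. Origin mid open front edge, on the bench; x points from the front into the tray (inner back wall at x = 100 mm), y along the front (inner side walls at y = +-95 mm), z up. Place and heading vary
- lid0: loose blue plastic screw lid of a specimen pot, a ribbed disc 37 mm in diameter (39 mm over its ribs) and 14 mm high, 15 g, lying flat on the bench in front of the tray; origin at the centre of its underside, z up; slides freely
- lid1: loose blue plastic screw lid of a specimen pot, a ribbed disc 37 mm in diameter (39 mm over its ribs) and 14 mm high, 15 g, lying flat on the bench in front of the tray; origin at the centre of its underside, z up; slides freely
- lid2: loose blue plastic screw lid of a specimen pot, a ribbed disc 37 mm in diameter (39 mm over its ribs) and 14 mm high, 15 g, lying flat on the bench in front of the tray; origin at the centre of its underside, z up; slides freely
- pot0: closed specimen pot, not part of the work: white body 34 mm in diameter with the same kind of lid on it, 60 mm high in all, 60 g, standing beside the loose lids; origin at the centre of its underside. Stands to the tray's +y side
- pot1: closed specimen pot, not part of the work: white body 34 mm in diameter with the same kind of lid on it, 60 mm high in all, 60 g, standing beside the loose lids; origin at the centre of its underside. Stands to the tray's -y side
- stain: small amber glass stain bottle with a white cap, 36 mm in diameter, 75 mm high, 90 g, not part of the work, standing outside the tray's -y side wall; origin at the centre of its underside
There are look-alikes about, which are no part of the job. What is shaped like the lid0 but brown or yellow is not meant.

How it is judged:
By the outcome, as a careful person would: the job done as asked, in the order asked, and still so for the second after the job is handed in, with the robot touching nothing.
It also fails if it takes over 58 s, if anything falls off the work surface, if the arm or the gripper's body presses on something with over 40 N, if the wrist force passes 120 N, or if a joint passes its speed limit or range.

ROBOT

A 7-joint arm with a two-finger parallel gripper is mounted at the origin on the work surface. World frame = base frame: x ahead of the robot, y to its left, z up, the work surface at z = 0. Lengths are in m, angles in rad, forces in N, time in s.
With the tool pointing down it reaches from about 0.4 to 0.85 m from the base axis. Payload 10.4 kg.
Tool frame: the origin (TCP) lies midway between the tips of the shut fingers; the grasp point (between the pads) lies 19 mm behind it; z points along the fingers, x is the direction in which the jaws open and shut, and the axes are right-handed (so a half turn about z gives the same grasp; the last joint's range is limited). The gripper opens to 85 mm and grips with 20 to 120 N. Pads are 22 mm wide; open, the fingers measure 114 mm over their backs; the gripper's body (76 mm by 85 mm) begins 54 mm behind the grasp point. The pads swing forward as they close: fully open they stand 13 mm farther back than shut.
Start: joints at [-0.023, 0.332, -0.065, 1.46, 0.022, 1.35, -0.088], TCP at [0.625, 0, 0.231] pointing down, gripper open.
Joint ranges: [-2.6, 2.6], [-0.5, 2.12], [-1.47, 1.34], [0.16, 2.42], [-1.27, 4.41], [0.06, 2.06], [-2.6, 2.6]. Speed limits (rad/s): [2.22, 2.22, 2.79, 2.79, 3.14, 3.14, 3.14].

INTERFACE

Orientations are given as a unit quaternion [x, y, z, w].
In Python, from workcell import manip, cams gives the robot as it stands.
- The arm moves only by the tool move_arm, never from a script. Its argument "moves" is a list of rows, each a list of 7 numbers: the turn, a rotation vector about the tool's x, y, z in degrees, then the shift along the tool's x, y, z in m, then the finger opening in m, from 0 to 0.0854. A call has 1 to 10 rows; each row is the pose to reach, as a shift and turn from the pose commanded when the call began, along the tool's axes at that moment; what a row does not reach only later rows make up. A row lasts 1/10 s, in which the tool goes at most 50 mm and 8.59 degrees, less where a joint would pass 70% of its speed; a pose out of reach is approached as far as the arm can. A call with a gripper value outside its range is refused whole. The fingers move at their own pace and stop on an object; "grip_force" is the grip in N (left out, the last holds). Time passes only in rows, so rows that repeat a pose let the fingers close. It gives the time, the measured TCP pose, the force and the opening at its end, in the units of the state.
- manip.get_obs(): the state, without advancing time (a new reading comes with each control period).
- cams.camera(name): name is "scene" or "side" or "wrist"; returns the picture (400x640x3 uint8, red, green, blue); there is no depth.
- cams.camera_params(name): a dict with "fx", "fy", "cx", "cy" (pixels), "dist_coeffs" ([k1, k2, p1, p2, k3] as OpenCV has them; the pictures are not rectified), "xyz" and "rotation" of the camera in the world. Camera axes: x right, y up, looking along -z (the intrinsics and any distortion apply to the point x, -y, -z); pixel columns grow to the right and rows downward; lengths in m; the calibration is good to about 2 mm. A picture is of the moment at which its call begins: read the wrist's pose just before it. camera_params takes no time and is no camera call; for the wrist camera it gives the pose at the moment of the call.
- manip.hand_in(): hands the job in, once; it reports no verdict.
The state is a dict: "clock": time; "joint_pos": joint angles; "joint_velocities": joint speeds; "tau": joint torques, N m; "position": TCP position; "ee_rot": TCP orientation; "ft_force": force on the tool from outside, world axes, zero at the start; "torque": the same for the moment, N m; "grip_width": opening from 0.0 (shut) to 1.0 (fully open).
Only numpy, scipy, OpenCV 4.12 (cv2) and the standard library are available. Lean on these libraries where they do the work, as an engineer would, in place of code of your own. Each camera call takes 0.05 s, during which the arm holds its last target. There are 200 camera calls.

## Working session

There is one attempt and no reset: what is moved stays moved. The work goes in short steps, Python scripts to look and compute and a tool call to move; the robot and the scene stay as the last step left them, time stands still between calls to the robot, and variables do not carry over. Pictures are saved under pics/ and viewed, about 8 in all and at most 12, crops included, and the job is handed in when it is done.

Besides the shell and the picture viewer there is one more tool, called after "Call:" as name(argument=value, ...) on one line, values as JSON. move_arm: Moves the arm, as the interface text tells. Its arguments: {"type":"object","properties":{"moves":{"type":"array","items":{"type":"array","items":{"type":"number"}}},"grip_force":{"type":"number"}},"required":["moves"]}

```bash
mkdir -p pics; cat > h.py <<'E'
import cv2, numpy as np
from workcell import manip, cams
def world(p,uv,z):
    K=np.array([[p['fx'],0,p['cx']],[0,p['fy'],p['cy']],[0,0,1]]);
    n=cv2.undistortPoints(np.array(uv,float).reshape(-1,1,2),K,np.array(p['dist_coeffs'],float)).reshape(-1,2)
    R=np.array(p['rotation'],float); 
    if R.shape!=(3,3):
        from scipy.spatial.transform import Rotation; R=Rotation.from_quat(R.ravel()).as_matrix()
    d=np.c_[n[:,0],-n[:,1],-np.ones(len(n))]@R.T; o=np.array(p['xyz'])
    return o+d*((z-o[2])/d[:,2])[:,None]
E
python3 - <<'E'
from h import *
for n in ['scene','side']:
    im=cams.camera(n); cv2.imwrite(f'pics/{n}0.png',im[...,::-1])
    print(cams.camera_params(n))
print(manip.get_obs())
E
```

```text
{'fx': 487.0329034258081, 'fy': 487.0329034258081, 'cx': 315.2884265202422, 'cy': 196.89577250590435, 'dist_coeffs': array([-0.11967005,  0.        ,  0.        ,  0.        ,  0.        ]), 'xyz': array([0.8232977 , 0.50374434, 0.98562712]), 'rotation': array([0.06076865, 0.24357417, 0.93616094, 0.24613309])}
{'fx': 446.2469373507756, 'fy': 446.2469373507756, 'cx': 318.64895787219854, 'cy': 197.70082658948846, 'dist_coeffs': array([-0.05507976,  0.        ,  0.        ,  0.        ,  0.        ]), 'xyz': array([ 0.3618484 , -0.5841885 ,  0.54428737]), 'rotation': array([ 0.42199058, -0.05772528, -0.14068515,  0.8937558 ])}
{'clock': 0.1, 'joint_pos': array([-0.02262199,  0.33279909, -0.06469251,  1.4608213 ,  0.02160878,
        1.34989106, -0.08851526]), 'joint_velocities': array([-7.44936142e-05,  1.74625598e-04, -1.00133971e-03, -1.39393616e-03,
        3.45878459e-04,  6.77873070e-05,  2.41127210e-04]), 'tau': array([ 9.25707973e-04, -6.26745987e+01,  4.87730233e-02, -3.92438293e+01,
        1.62844139e-02,  6.89412060e-03, -5.92459219e-05]), 'position': array([6.24683540e-01, 4.46936973e-06, 2.30618663e-01]), 'ee_rot': array([ 9.99999813e-01,  1.00172111e-05, -6.10715097e-04,  3.24076750e-05]), 'ft_force': array([-0.33443457, -0.18759279,  0.09224399]), 'torque': array([ 0.03022374, -0.05912711, -0.03249903]), 'grip_width': 1.0004007066162723}
```

View pics/scene0.png

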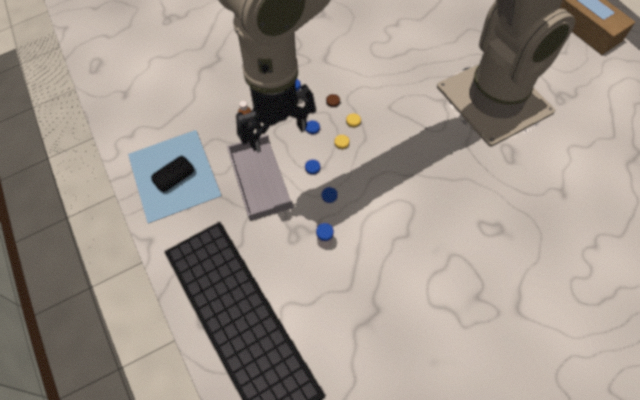

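View pics/side0.png

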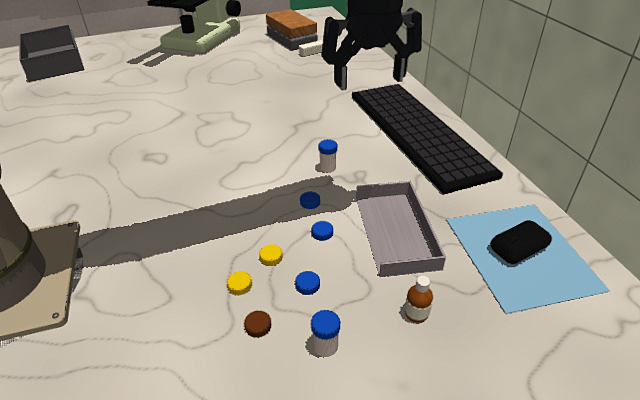

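Side view: blue lids at (310,200), (322,231) and (307,283). The closed pots at (328,150) and (325,335) have white bodies. Yellow discs at (271,255) and (240,283), and a brown one at (258,323), are look-alikes. The three flat blue discs fit the description; I'll confirm them in a crop.

```bash
python3 - <<'E'
from h import *
im=cv2.imread('pics/side0.png')
cv2.imwrite('pics/crop1.png',cv2.resize(im[130:370,210:470],None,fx=2.5,fy=2.5,interpolation=cv2.INTER_CUBIC)[:600])
p=cams.camera_params('side');q=cams.camera_params('scene')
print('lids side',world(p,[(310,196),(322,227),(307.5,279)],.014).round(3))
print('pots side',world(p,[(328,145),(325,320)],.06).round(3), world(p,[(423,282)],.075).round(3))
print('lids scene',world(q,[(329,194),(313,166),(313,126)],.014).round(3))
print('tray side',world(p,[(357,187),(410,182),(443,262),(380,265)],.03).round(3),world(p,[(380,275),(444,270)],0).round(3))
print('yb',world(p,[(271,252),(240,280),(258,320)],.014).round(3))
E
```

```text
lids side [[ 0.533  0.04   0.014]
 [ 0.528 -0.048  0.014]
 [ 0.472 -0.151  0.014]]
pots side [[ 0.597  0.128  0.06 ]
 [ 0.464 -0.261  0.06 ]] [[ 0.605 -0.255  0.075]]
lids scene [[ 0.532  0.039  0.014]
 [ 0.527 -0.046  0.014]
 [ 0.469 -0.149  0.014]]
tray side [[ 0.618  0.019  0.03 ]
 [ 0.718  0.001  0.03 ]
 [ 0.676 -0.197  0.03 ]
 [ 0.581 -0.172  0.03 ]] [[ 0.586 -0.168  0.   ]
 [ 0.687 -0.191  0.   ]]
yb [[ 0.431 -0.078  0.014]
 [ 0.373 -0.121  0.014]
 [ 0.384 -0.201  0.014]]
```

View pics/crop1.png

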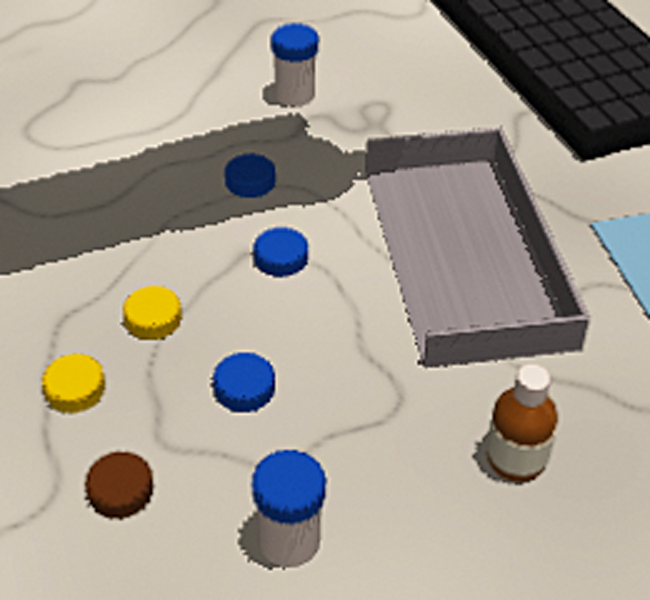

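The crop shows three flat blue lids at crop (250,175), (280,250) and (244,381). The two blue-topped discs with white bodies are the closed pots. The tray's open front faces the lids, with a heading of about -11° and its front centre at about (0.601,-0.076).

Plan: turn the tool so its x is tray y and its y is tray x, with the fingers 28 mm apart as a cradle. The first move goes behind the lid at +y.

Call:
move_arm(moves=[[0, 0, -79, -0.128, -0.047, 0.12, 0.028], [0, 0, -79, -0.128, -0.047, 0.12, 0.028], [0, 0, -79, -0.128, -0.047, 0.12, 0.028], [0, 0, -79, -0.128, -0.047, 0.12, 0.028], [0, 0, -79, -0.128, -0.047, 0.12, 0.028], [0, 0, -79, -0.128, -0.047, 0.12, 0.028], [0, 0, -79, -0.128, -0.047, 0.12, 0.028], [0, 0, -79, -0.128, -0.047, 0.12, 0.028], [0, 0, -79, -0.128, -0.047, 0.12, 0.028], [0, 0, -79, -0.128, -0.047, 0.12, 0.028]])

```text
clock: 1.1
position: [0.4968, 0.0469, 0.1111]
ee_rot: [0.771, 0.637, -0.0, -0.0]
ft_force: [-0.1, 0.2, -0.2]
grip_width: 0.329
```

Call:
move_arm(moves=[[0, 0, 0, 0, 0, 0.04, 0.028], [0, 0, 0, 0, 0, 0.07, 0.028], [0, 0, 0, 0, 0, 0.09, 0.028], [0, 0, 0, 0, 0, 0.1, 0.028], [0, 0, 0, 0, 0, 0.104, 0.028], [0, 0, 0, 0, 0, 0.104, 0.028]])

```text
clock: 1.7
position: [0.4972, 0.0471, 0.0075]
ee_rot: [0.772, 0.636, 0.0, 0.0]
ft_force: [0.1, -1.3, 0.0]
grip_width: 0.332
```

```bash
python3 - <<'E'
from h import *
im=cams.camera('side')[...,::-1]; cv2.imwrite('pics/a.png',cv2.resize(im[100:340,210:470],None,fx=2.5,fy=2.5,interpolation=cv2.INTER_CUBIC))
o=manip.get_obs();print(o['position'],o['ft_force'],o['grip_width'])
E
```

```text
[0.49761028 0.04711846 0.0080456 ] [-0.07626553 -0.1946458  -0.27486908] 0.33101632647138096
```

View pics/a.png

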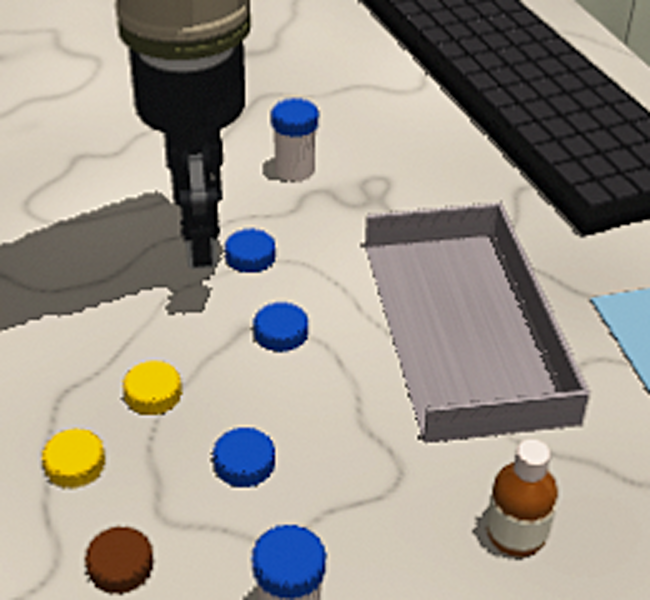

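```bash
python3 - <<'E'
from h import *
p=cams.camera_params('side')
for z in (0,.005,.01,.015,.02): 
    w=world(p,[(290.8,206.4),(287,206)],z); d=w[:,:2]-[.601,-.0755]
    print(z,w.round(4)[0],'tray x,y',(d@np.array([[.982,.191],[-.191,.982]])).round(4))
E
```

```text
0 [0.4943 0.0385 0.    ] tray x,y [[-0.1266  0.0915]
 [-0.1336  0.0936]]
0.005 [0.493  0.0328 0.005 ] tray x,y [[-0.1267  0.0857]
 [-0.1336  0.0878]]
0.01 [0.4918 0.027  0.01  ] tray x,y [[-0.1268  0.0798]
 [-0.1337  0.0819]]
0.015 [0.4906 0.0213 0.015 ] tray x,y [[-0.1269  0.074 ]
 [-0.1337  0.076 ]]
0.02 [0.4894 0.0156 0.02  ] tray x,y [[-0.127   0.0681]
 [-0.1337  0.0702]]
```

Call:
move_arm(moves=[[0, 0, 0, 0, 0, 0.006, 0.028], [0, 0, 0, 0, 0.004, 0.006, 0.028], [0, 0, 0, 0, 0.008, 0.006, 0.028], [0, 0, 0, 0, 0.012, 0.006, 0.028], [0, 0, 0, -0.003, 0.019, 0.006, 0.028], [0, 0, 0, -0.007, 0.026, 0.006, 0.028], [0, 0, 0, -0.011, 0.033, 0.006, 0.028], [0, 0, 0, -0.015, 0.04, 0.006, 0.028], [0, 0, 0, -0.019, 0.047, 0.006, 0.028], [0, 0, 0, -0.023, 0.054, 0.006, 0.028]])

```text
clock: 2.75
position: [0.5462, 0.0136, 0.0013]
ee_rot: [0.772, 0.636, -0.0, -0.0]
ft_force: [-0.9, 0.3, 0.3]
grip_width: 0.326
```

Call:
move_arm(moves=[[0, 0, 0, -0.004, 0.007, 0, 0.028], [0, 0, 0, -0.008, 0.014, 0, 0.028], [0, 0, 0, -0.012, 0.021, 0, 0.028], [0, 0, 0, -0.016, 0.028, 0, 0.028], [0, 0, 0, -0.02, 0.036, 0, 0.028], [0, 0, 0, -0.022, 0.043, 0, 0.028], [0, 0, 0, -0.022, 0.048, 0, 0.028], [0, 0, 0, -0.022, 0.05, 0, 0.028], [0, 0, 0, -0.022, 0.05, 0, 0.028]])

```text
clock: 3.65
position: [0.5907, -0.0168, 0.0013]
ee_rot: [0.772, 0.636, 0.0, -0.0]
ft_force: [-0.4, -0.2, -0.1]
grip_width: 0.326
```

```bash
python3 - <<'E'
from h import *
im=cams.camera('side')[...,::-1]; cv2.imwrite('pics/b.png',cv2.resize(im[100:340,210:470],None,fx=2.5,fy=2.5,interpolation=cv2.INTER_CUBIC))
o=manip.get_obs();print(o['position'],o['ft_force'],o['grip_width'])
E
```

```text
[ 0.59050161 -0.01671421  0.00124143] [-0.74469073 -0.25479104  0.29298613] 0.33230001829445394
```

View pics/b.png

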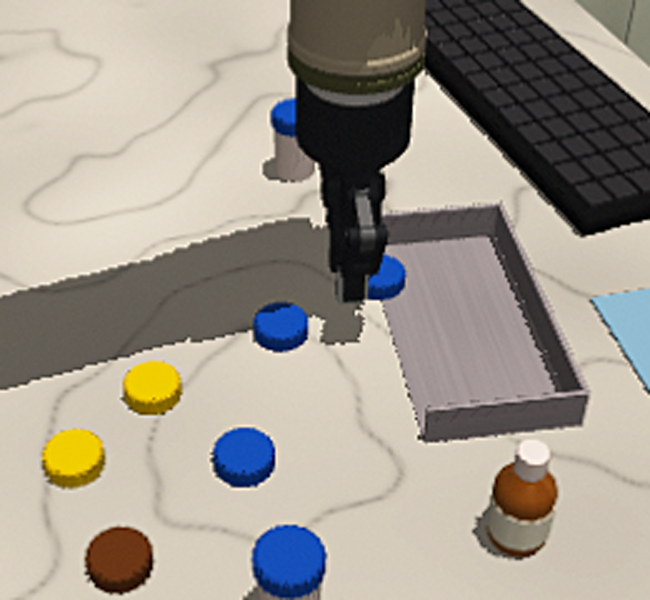

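The lid at crop (385,275) is in the cradle and crossing the front edge. Next I push straight in.

Call:
move_arm(moves=[[0, 0, 0, 0, 0.006, 0, 0.028], [0, 0, 0, 0, 0.013, 0, 0.028], [0, 0, 0, 0, 0.02, 0, 0.028], [0, 0, 0, 0, 0.027, 0, 0.028], [0, 0, 0, 0, 0.034, 0, 0.028], [0, 0, 0, 0, 0.041, 0, 0.028], [0, 0, 0, 0, 0.047, 0, 0.028], [0, 0, 0, 0, 0.051, 0, 0.028], [0, 0, 0, 0, 0.053, 0, 0.028], [0, 0, 0, 0, 0.053, 0, 0.028]])

```text
clock: 4.7
position: [0.6427, -0.0271, 0.0013]
ee_rot: [0.772, 0.636, 0.0, 0.0]
ft_force: [0.4, 0.2, -0.2]
grip_width: 0.328
```

Call:
move_arm(moves=[[0, 0, 0, 0, -0.005, 0, 0.028], [0, 0, 0, 0, -0.015, 0, 0.028], [0, 0, 0, 0, -0.025, -0.01, 0.028], [0, 0, 0, 0, -0.03, -0.04, 0.028], [0, 0, 0, 0, -0.03, -0.08, 0.028], [0, 0, 0, -0.01, -0.07, -0.1, 0.028], [0, 0, 0, -0.025, -0.11, -0.1, 0.028], [0, 0, 0, -0.042, -0.145, -0.1, 0.028], [0, 0, 0, -0.042, -0.147, -0.1, 0.028], [0, 0, 0, -0.042, -0.147, -0.1, 0.028]])

```text
clock: 5.7
position: [0.4891, -0.0405, 0.1017]
ee_rot: [0.772, 0.636, 0.0, 0.0]
ft_force: [0.5, 0.6, 0.4]
grip_width: 0.33
```

```bash
python3 - <<'E'
from h import *
im=cams.camera('side')[...,::-1]; cv2.imwrite('pics/c.png',cv2.resize(im[100:340,210:470],None,fx=2.5,fy=2.5,interpolation=cv2.INTER_CUBIC))
o=manip.get_obs();print(o['position'],o['ft_force'],'tray',(o['position'][:2]-[.601,-.0755])@np.array([[.982,.191],[-.191,.982]]))
E
```

```text
[ 0.49018767 -0.04014247  0.10170723] [-0.15850361  0.51876148 -0.12923226] tray [-0.115571    0.01355594]
```

View pics/c.png

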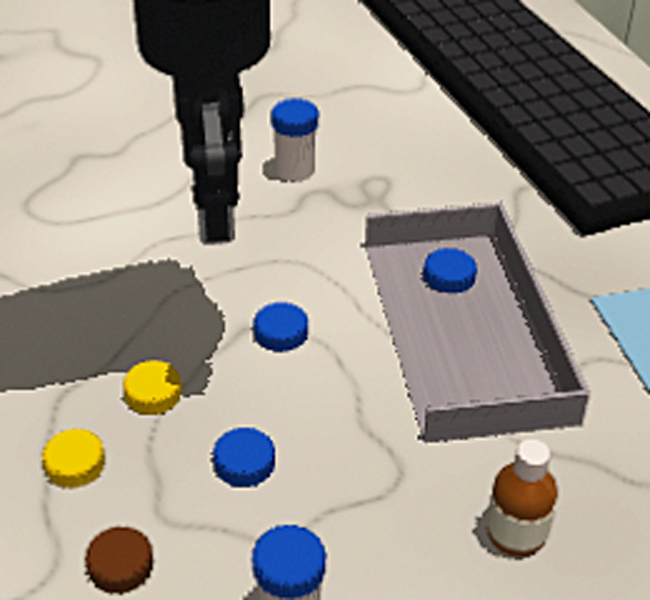

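The first lid is flat inside the tray at crop (449,269), and nothing else has moved. Now the second lid at crop (280,325).

Call:
move_arm(moves=[[0, 0, 0, 0, 0, 0.04, 0.028], [0, 0, 0, 0, 0, 0.075, 0.028], [0, 0, 0, 0, 0, 0.094, 0.028], [0, 0, 0, 0, 0, 0.1, 0.028], [0, 0, 0, 0, 0, 0.1, 0.028], [0, 0, 0, 0, 0.004, 0.1, 0.028], [0, 0, 0, 0, 0.008, 0.1, 0.028], [0, 0, 0, 0, 0.012, 0.1, 0.028], [0, 0, 0, 0, 0.016, 0.1, 0.028], [0, 0, 0, 0, 0.022, 0.1, 0.028]])

```text
clock: 6.75
position: [0.5123, -0.0446, 0.0014]
ee_rot: [0.772, 0.636, 0.0, 0.0]
ft_force: [-0.5, 1.2, -0.2]
grip_width: 0.332
```

Call:
move_arm(moves=[[0, 0, 0, -0.001, 0.007, 0, 0.028], [0, 0, 0, -0.003, 0.014, 0, 0.028], [0, 0, 0, -0.005, 0.021, 0, 0.028], [0, 0, 0, -0.007, 0.028, 0, 0.028], [0, 0, 0, -0.009, 0.035, 0, 0.028], [0, 0, 0, -0.011, 0.042, 0, 0.028], [0, 0, 0, -0.013, 0.049, 0, 0.028], [0, 0, 0, -0.014, 0.056, 0, 0.028], [0, 0, 0, -0.014, 0.063, 0, 0.028], [0, 0, 0, -0.014, 0.07, 0, 0.028]])

```text
clock: 7.75
position: [0.5785, -0.0717, 0.0013]
ee_rot: [0.772, 0.636, 0.0, -0.0]
ft_force: [0.4, -0.4, 0.0]
grip_width: 0.326
```

Call:
move_arm(moves=[[0, 0, 0, 0, 0.007, 0, 0.028], [0, 0, 0, 0, 0.014, 0, 0.028], [0, 0, 0, 0, 0.021, 0, 0.028], [0, 0, 0, 0, 0.028, 0, 0.028], [0, 0, 0, 0, 0.035, 0, 0.028], [0, 0, 0, 0, 0.042, 0, 0.028], [0, 0, 0, 0, 0.048, 0, 0.028], [0, 0, 0, 0, 0.052, 0, 0.028], [0, 0, 0, 0, 0.054, 0, 0.028], [0, 0, 0, 0, 0.054, 0, 0.028]])

```text
clock: 8.75
position: [0.631, -0.0819, 0.0013]
ee_rot: [0.772, 0.636, 0.0, 0.0]
ft_force: [0.1, -1.3, -0.6]
grip_width: 0.326
```

Call:
move_arm(moves=[[0, 0, 0, 0, -0.005, 0, 0.028], [0, 0, 0, 0, -0.015, 0, 0.028], [0, 0, 0, 0, -0.025, -0.01, 0.028], [0, 0, 0, 0, -0.03, -0.04, 0.028], [0, 0, 0, 0, -0.03, -0.08, 0.028], [0, 0, 0, -0.03, -0.07, -0.1, 0.028], [0, 0, 0, -0.06, -0.11, -0.1, 0.028], [0, 0, 0, -0.09, -0.15, -0.1, 0.028], [0, 0, 0, -0.098, -0.183, -0.1, 0.028], [0, 0, 0, -0.098, -0.183, -0.1, 0.028]])

```text
clock: 9.75
position: [0.427, -0.1444, 0.1007]
ee_rot: [0.773, 0.635, -0.001, -0.001]
ft_force: [0.3, -1.0, -0.1]
grip_width: 0.328
```

```bash
python3 - <<'E'
from h import *
im=cams.camera('side')[...,::-1]; cv2.imwrite('pics/d.png',cv2.resize(im[100:340,210:470],None,fx=2.5,fy=2.5,interpolation=cv2.INTER_CUBIC))
o=manip.get_obs();print(o['position'],o['ft_force'],'tray',(o['position'][:2]-[.601,-.0755])@np.array([[.982,.191],[-.191,.982]]))
E
```

```text
[ 0.42983181 -0.14369674  0.10128743] [ 0.23605597 -0.43654832  0.16453545] tray [-0.15506159 -0.09966233]
```

View pics/d.png

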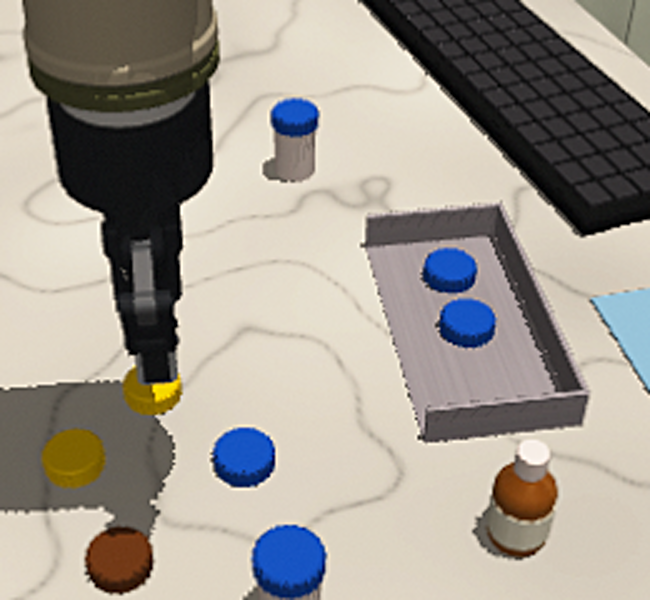

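Two lids are flat inside, at crop (449,269) and (467,321). The last one is at crop (244,456), and the tool is behind it.

Call:
move_arm(moves=[[0, 0, 0, 0, 0, 0.04, 0.028], [0, 0, 0, 0, 0, 0.075, 0.028], [0, 0, 0, 0, 0, 0.094, 0.028], [0, 0, 0, 0, 0, 0.1, 0.028], [0, 0, 0, 0, 0, 0.1, 0.028], [0, 0, 0, 0, 0.004, 0.1, 0.028], [0, 0, 0, 0, 0.008, 0.1, 0.028], [0, 0, 0, 0, 0.012, 0.1, 0.028], [0, 0, 0, 0, 0.016, 0.1, 0.028], [0, 0, 0, 0, 0.021, 0.1, 0.028]])

```text
clock: 10.8
position: [0.4536, -0.1473, 0.0015]
ee_rot: [0.772, 0.636, 0.0, 0.0]
ft_force: [-0.8, 0.8, 1.1]
grip_width: 0.329
```

Call:
move_arm(moves=[[0, 0, 0, 0.003, 0.007, 0, 0.028], [0, 0, 0, 0.007, 0.014, 0, 0.028], [0, 0, 0, 0.011, 0.021, 0, 0.028], [0, 0, 0, 0.015, 0.028, 0, 0.028], [0, 0, 0, 0.019, 0.035, 0, 0.028], [0, 0, 0, 0.023, 0.042, 0, 0.028], [0, 0, 0, 0.027, 0.049, 0, 0.028], [0, 0, 0, 0.031, 0.056, 0, 0.028], [0, 0, 0, 0.035, 0.063, 0, 0.028], [0, 0, 0, 0.039, 0.07, 0, 0.028]])

```text
clock: 11.8
position: [0.53, -0.122, 0.0013]
ee_rot: [0.772, 0.636, 0.0, -0.0]
ft_force: [-0.5, -0.2, 0.6]
grip_width: 0.329
```

```bash
python3 - <<'E'
from h import *
im=cams.camera('side')[...,::-1]; cv2.imwrite('pics/e.png',cv2.resize(im[100:340,210:470],None,fx=2.5,fy=2.5,interpolation=cv2.INTER_CUBIC))
o=manip.get_obs();print(o['position'],o['ft_force'],'tray',(o['position'][:2]-[.601,-.0755])@np.array([[.982,.191],[-.191,.982]]))
E
```

```text
[ 0.53118113 -0.12129736  0.00148944] [-0.22382471  0.92535356  0.48860312] tray [-0.05981483 -0.05830841]
```

View pics/e.png

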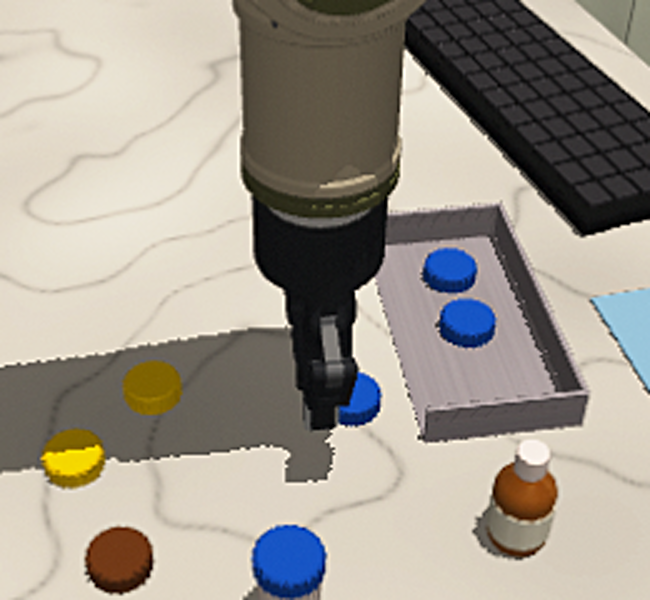

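The lid at crop (356,398) is in the cradle. I push it straight in, then back off and rise clear.

Call:
move_arm(moves=[[0, 0, 0, 0.001, 0.006, 0, 0.028], [0, 0, 0, 0.002, 0.013, 0, 0.028], [0, 0, 0, 0.003, 0.02, 0, 0.028], [0, 0, 0, 0.003, 0.027, 0, 0.028], [0, 0, 0, 0.003, 0.034, 0, 0.028], [0, 0, 0, 0.003, 0.041, 0, 0.028], [0, 0, 0, 0.003, 0.048, 0, 0.028], [0, 0, 0, 0.003, 0.055, 0, 0.028], [0, 0, 0, 0.003, 0.062, 0, 0.028], [0, 0, 0, 0.003, 0.068, 0, 0.028]])

```text
clock: 12.85
position: [0.5973, -0.1324, 0.0013]
ee_rot: [0.772, 0.636, 0.0, 0.0]
ft_force: [0.3, -0.2, 0.7]
grip_width: 0.329
```

Call:
move_arm(moves=[[0, 0, 0, 0, 0.006, 0, 0.028], [0, 0, 0, 0, 0.012, 0, 0.028], [0, 0, 0, 0, 0.018, 0, 0.028], [0, 0, 0, 0, 0.021, 0, 0.028], [0, 0, 0, 0, 0.022, 0, 0.028], [0, 0, 0, 0, 0.022, 0, 0.028]])

```text
clock: 13.45
position: [0.6183, -0.1365, 0.0013]
ee_rot: [0.772, 0.636, 0.0, -0.0]
ft_force: [-0.8, 0.2, 0.3]
grip_width: 0.33
```

Call:
move_arm(moves=[[0, 0, 0, 0, -0.005, 0, 0.028], [0, 0, 0, 0, -0.015, 0, 0.028], [0, 0, 0, 0, -0.025, -0.01, 0.028], [0, 0, 0, 0, -0.03, -0.04, 0.028], [0, 0, 0, 0, -0.03, -0.08, 0.028], [0, 0, 0, 0.03, -0.07, -0.12, 0.028], [0, 0, 0, 0.06, -0.11, -0.16, 0.028], [0, 0, 0, 0.08, -0.13, -0.18, 0.028], [0, 0, 0, 0.08, -0.13, -0.18, 0.028], [0, 0, 0, 0.08, -0.13, -0.18, 0.028]])

```text
clock: 14.45
position: [0.5055, -0.0319, 0.1829]
ee_rot: [0.771, 0.637, 0.001, 0.001]
ft_force: [-0.0, -1.1, -0.8]
grip_width: 0.326
```

```bash
python3 - <<'E'
from h import *
im=cams.camera('side')[...,::-1]; cv2.imwrite('pics/f.png',cv2.resize(im[130:370,210:470],None,fx=2.5,fy=2.5,interpolation=cv2.INTER_CUBIC))
o=manip.get_obs();print(o['clock'],o['position'],o['ft_force'])
m=cv2.inRange(cv2.cvtColor(im,cv2.COLOR_BGR2HSV),(105,120,60),(125,255,255))
n,_,s,c=cv2.connectedComponentsWithStats(m)
p=cams.camera_params('side')
for i in range(1,n):
    if s[i,4]>80:
        w=world(p,[c[i]],.009)[0]; print(c[i].round(1),s[i,4],'tray',((w[:2]-[.601,-.0755])@np.array([[.982,.191],[-.191,.982]])).round(4))
E
```

```text
14.5 [ 0.50556139 -0.03337044  0.18148435] [-0.50918023 -0.603437   -0.47796643]
[327.5 146.6] 230 tray [-0.0341  0.2709]
[389.6 207.7] 307 tray [0.0524 0.0538]
[396.5 228.7] 349 tray [ 0.0514 -0.0023]
[403.6 251.2] 357 tray [ 0.0497 -0.056 ]
[325.2 324.2] 690 tray [-0.0954 -0.1794]
```

View pics/f.png

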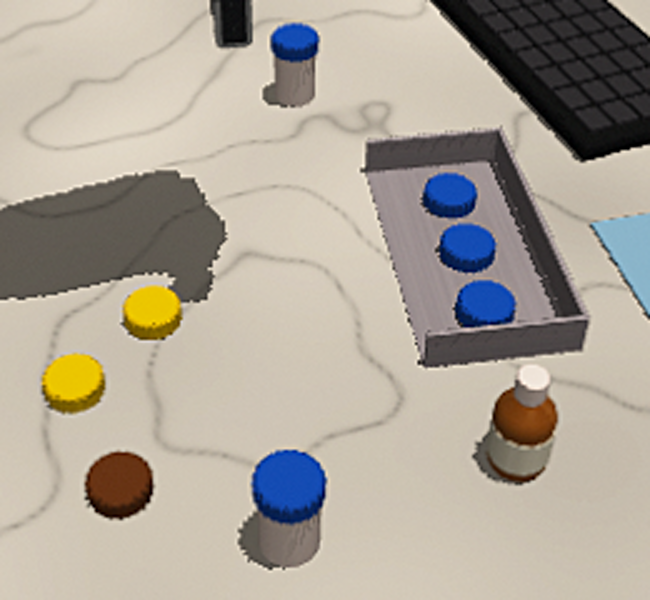

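All three lids lie flat inside the tray, at crop (449,195), (467,247) and (485,304). The pots, bottle and look-alikes are where they were at the start, and the arm is clear.

```bash
python3 -c "
from workcell import manip
print(manip.hand_in())"
```

```text
the job is handed in; nothing more can be done
None
```

All three loose blue lids are inside the tray, lying flat on its floor, and the job is handed in at 14.5 s of the 58 s allowed. I slid each one through the open front at about 0.07–0.08 m/s, cradled by the fingertips held 28 mm apart.

The last camera check put the lid centres about 50 mm in from the front edge, at y ≈ +54, −2 and −56 mm. That leaves each lid at least 19 mm from any wall and at least 30 mm behind the open front.

Both closed pots, the stain bottle, and the yellow and brown look-alikes appear at the same pixels as at the start. The wrist force read no more than about 1.5 N at the readings taken, and the arm stands clear of everything. No check failed or disagreed; lid positions from the two cameras agreed to within about 3 mm before the first move.

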